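# Log the run and start the rotor lid's wing screw

### The job

Log one run on the bench's run counter: swing its sprung red-knobbed lever all the way to its stop and let it spring back. Then start the rotor lid's orange wing screw without crossing its thread: turn it backward (anticlockwise seen from above) only until it drops into the thread, then forward (clockwise) one full turn counted from the place of the drop, to within about a sixth of a turn, and finish there with the fingers still gripping the wings: do not let go at the end. Leave everything else on the bench standing where it is.

Things in the scene. Friction and masses are not known exactly. Their poses are not given: they have to be found in the camera images.
- wing_screw: Lid screw with a flat orange wing grip: 46 mm long (its x), 14 thick (its y), 28 high (z); white dot on top at its +x end. Below it a bare steel stem. Origin on the screw's axis at the wing's underside, about 130 mm above the bench at first. It only turns and moves up and down. About 0.15 kg; it sinks by its weight when nothing holds it up. 0.03 N m turns it; it stays at the angle it is left.
- rotor: What the screw stands in, all fixed to the bench: aluminium rotor 124 mm across, top at 74 mm, on a grey stand 144 mm across; blue lid 84 mm across up to 85 mm; dark steel boss 36 mm across, top 105 mm above the bench, with the thread inside. Origin on the screw's axis at bench height.
- counter: Run counter: aluminium housing 70 (x) by 60 by 57 mm high on a steel base 90 x 80 x 12 mm, fixed. Origin under its centre, z up; the lever at rest points to its -x.
- wing_top (a point): Centre of the wing's top face, on the screw's axis, 28 mm above the origin of wing_screw.
- screw_turn (a joint): Turn in rad; grows forward (clockwise from above, right-hand thread). 0: the screw's tooth stands at the end of the boss's thread; turned back past it, it drops between 0 and about -0.2. It starts 0.6 to 1.6 forward of that, resting on top of the thread's end; forward from there undropped it binds at about 2.2 (do not force it). After the drop it turns freely from -4 to beyond 10.
- screw_height (a joint): Height in m; 0 on top of the thread's end. -0.0005 to -0.0016 at the start, rising to 0 as it is turned back; falls to about -0.006 at the drop, then follows the thread, 6 mm down per turn forward (about -0.012 one turn after the drop), with 1.5 mm of play upward. It drops only when free to sink: fingers that clamp it hold it up until they loosen or follow it down.
- lever_knob (a point): Centre of the top of the upright red knob, 14 mm in diameter, at the free end of the counter's lever, 94 mm above the bench. The knob stands from 62 to 94 mm above the bench; the lever's flat steel arm, 12 mm wide and 5 mm thick, joins it at 62 to 67 mm. At rest it lies 28 mm clear of the counter's housing, 18 mm of its base.
- lever_pivot (a point): The lever's upright hinge axis on top of the counter, 62 mm above the bench; the red knob's axis is 55 mm from it. The lever's rest direction from here is the counter's own -x direction. A steel hub 20 mm in diameter stands here up to 69 mm.
- counter_lever (a joint): Swing of the lever in rad: 0 at rest, grows as it swings anticlockwise seen from above, stop at 0.9. A spring drives it back to 0; about 1.3 N at the knob starts it and 3.3 N holds it at the stop.
- rack_a: Black tube rack 32 x 190 x 50 mm, loose, origin under its centre. Leave alone.
- rack_b: Second black tube rack, the same. Leave alone.
- reagent: Reagent bottle, 64 mm across, 130 mm tall, loose, origin under its centre. Leave alone.
- jar: Small jar 48 mm across, 55 mm tall, loose, origin under its centre. Leave alone.
- rotor_key: Steel wrench 140 mm long lying on the bench, loose. Leave alone.
- tip_box: Green box 120 x 85 x 60 mm, loose, origin under its centre. Leave alone.
- beaker: Clear beaker 70 mm across, 80 mm tall, loose, origin under its centre. Leave alone.
There are look-alikes about, which are no part of the job. What is shaped like the counter but blue is not meant.

How it is judged:
By the outcome, as a careful person would: the job done as asked, in the order asked, and still so for the second after the job is handed in, while the arm keeps its last pose, push and grip.
It also fails if it takes over 72 s, if anything falls off the work surface, if the arm or the gripper's body presses on something with over 40 N, if the wrist force passes 120 N, or if a joint passes its speed limit or range.

### The arm

A 6-joint arm with a two-finger parallel gripper is mounted at the origin on the work surface. World frame = base frame: x ahead of the robot, y to its left, z up, the work surface at z = 0. Lengths are in m, angles in degrees, forces in N, time in s.
With the tool pointing down it reaches from about 0.4 to 0.825 m from the base axis. Payload 7 kg.
Tool frame: the origin (TCP) lies at the very end of the fingers, on their centre line; the grasp point (between the pads) lies 19 mm behind it (manip.grasp_offset is the distance from the TCP to the grasp point, in m); z points along the fingers, y is the line along which they close (so a half turn about z gives the same grasp; the last joint's range is limited). The gripper opens to 88 mm and grips with 3 to 60 N. Pads are 19 mm wide; open, the fingers measure 130 mm over their backs; the gripper's body (78 mm by 193 mm) begins 47 mm behind the grasp point.
Start: joints at [86.236, 20.546, 0.682, 0, -70.136, -16.507], TCP at [0.234, 0.633, 0.227] pointing down, gripper open.
Joint ranges: [-176.03, 176.03], [-82.01, 121.73], [-58.28, 71.71], [-173.87, 95.51], [-174.79, -0.11], [-173.66, 173.66]. Speed limits (degrees/s): [136.94, 136.94, 172.46, 180, 180, 180].

### API

Orientations are given as [roll, pitch, yaw] about the fixed x, y, z axes, in that order (R = Rz(yaw) Ry(pitch) Rx(roll)).
In Python, from plant import manip gives the robot as it stands.
- The arm moves only by the tool servo_tool, never from a script. Its argument "series" is a list of rows, each an object of numbers: "fingers": the finger opening in cm, from 0 to 8.76; "dx", "dy", "dz": the shift along the tool's x, y, z in shares of 60 cm (1.0 is 60 cm); "twist": the turn about the tool's z in parts of the range, where 1.0 means 90 degrees. In form: [{"fingers": .., "dx": .., "dy": .., "dz": .., "twist": ..}, ...]. A call has 1 to 12 rows; each row is the pose to reach, as a shift and turn from the pose commanded when the call began, along the tool's axes at that moment; what a row does not reach only later rows make up. A row lasts 1/12 s, in which the tool goes at most 41.7 mm and 7.16 degrees, less where a joint would pass 70% of its speed; a pose out of reach is approached as far as the arm can. Shift and turn numbers lie between -1 and 1, and a call with a number outside is refused. A call with a gripper value outside its range is refused whole. The fingers move at their own pace and stop on an object; "newtons" is the grip in N (left out, the last holds). Time passes only in rows, so rows that repeat a pose let the fingers close. It gives the time, the measured TCP pose, the force, the opening and the grip force at its end, in the units of the state.
- manip.get_state(): the state, without advancing time (a new reading comes with each control period).
- manip.read_camera(name): name is "side" or "top" or "wrist"; returns (picture, depth): 420x560x3 uint8, blue, green, red; 420x560 float32, m along the optical axis (not along the pixel's ray), 0 where there is no reading.
- manip.calibration(name): a dict with "fx", "fy", "cx", "cy" (pixels), "rvec" (rotation vector, rad) and "tvec" (3), from world to camera coordinates, as OpenCV has them. Camera axes: x right, y down, z forward; pixel columns grow to the right and rows downward; lengths in m; the calibration is good to about 2 mm. A picture is of the moment at which its call begins: read the wrist's pose just before it. calibration takes no time and is no camera call; for the wrist camera it gives the pose at the moment of the call.
- manip.hand_in(): hands the job in; it is judged then, once.
The state is a dict: "time": time; "joints": joint angles; "qd": joint speeds; "joint_torque": joint torques, N m; "tcp_pos": TCP position; "tcp_rot": TCP orientation; "wrist_force": force on the tool from outside, world axes, zero at the start; "torque": the same for the moment, N m; "finger_gap": finger opening in m; "grasp_force": force on a finger pad.
Only numpy, scipy, OpenCV 4.12 (cv2) and the standard library are available. Lean on these libraries where they do the work, as an engineer would, in place of code of your own. Each camera call takes 0.05 s, during which the arm holds its last target. There are 200 camera calls.

## Working session

There is one attempt and no reset: what is moved stays moved. The work goes in short steps, Python scripts to look and compute and a tool call to move; the robot and the scene stay as the last step left them, time stands still between calls to the robot, and variables do not carry over. Pictures are saved under pics/ and viewed, at most 10 in all, crops included, and the job is handed in when it is done.

Besides the shell and the picture viewer there is one more tool, called as name([rows], argument=value, ...), one row to a line, values as JSON. servo_tool: Moves the arm, as the interface text tells. Its arguments: {"type":"object","properties":{"series":{"type":"array"},"newtons":{"type":"number"}},"required":["series"]}

```bash
mkdir -p pics
cat > h.py <<'E'
import numpy as np,cv2
from plant import manip
def cal(n):
    c=manip.calibration(n);R=cv2.Rodrigues(np.array(c['rvec'],float))[0];return c,R,np.array(c['tvec'],float).ravel()
def ray(c,u,v,z):
    c,R,t=c;d=R.T@np.array([(u-c['cx'])/c['fx'],(v-c['cy'])/c['fy'],1]);o=-R.T@t
    return o+d*(z-o[2])/d[2]
def cloud(c,D):
    c,R,t=c;v,u=np.indices(D.shape)
    P=np.stack([(u-c['cx'])/c['fx']*D,(v-c['cy'])/c['fy']*D,D],-1)
    return (P-t)@R
E
python3 - <<'E'
from h import *
for n in('top','side'):
    p,D=manip.read_camera(n);cv2.imwrite(f'pics/{n}0.png',p);np.save(f'{n}0.npy',D)
    c=cal(n);print(n,(-c[1].T@c[2]).round(3))
print(manip.get_state())
E
```

```text
top [ 0.377 -0.004  1.16 ]
side [-0.269 -0.814  1.428]
{'time': 0.1, 'joints': array([ 8.62347989e+01,  2.05876786e+01,  6.39790539e-01, -1.74157037e-02,
       -7.01365648e+01, -1.65068027e+01]), 'qd': array([-0.036318  , -0.05334336,  0.1129691 ,  0.12105416, -0.0999627 ,
        0.09661423]), 'joint_torque': array([-8.14312807e-04, -5.84162879e+01,  2.93752849e+01,  7.01546788e+00,
        1.01720323e-02, -4.87696207e-05]), 'tcp_pos': array([0.2337492 , 0.63277126, 0.2257193 ]), 'tcp_rot': array([ 1.79914376e+02, -8.29963397e-03, -2.02779272e+01]), 'wrist_force': array([-0.21278392,  0.06363323, -0.77129114]), 'torque': array([-0.02816937, -0.02684568,  0.02455628]), 'grasp_force': 0.0, 'finger_gap': 0.08738079903101445}
```

View pics/top0.png

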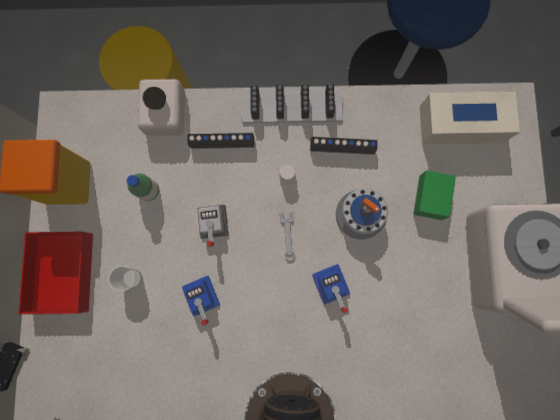

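View pics/side0.png

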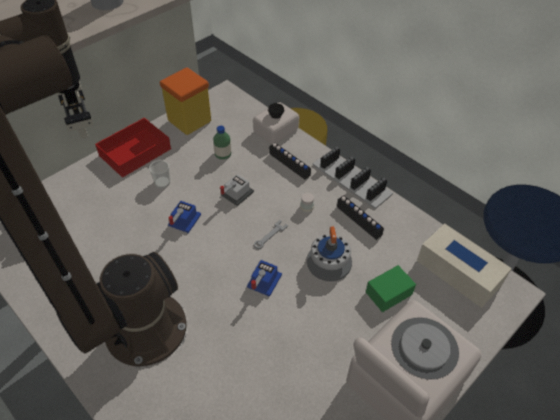

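The top view shows the grey counter at (212,222) with its red knob at (210,243). Look-alikes for it are the blue counters at (201,295), knob (205,322), and (332,284), knob (344,310). The orange wing at (370,206) sits on the rotor, and the only other orange thing is the tub lid at (30,167). I choose the grey counter and the wing on the blue lid. Next I measure both and check them in one crop.

Run:
```python
from h import *
for n in('top','side'):
    p=cv2.imread(f'pics/{n}0.png');D=np.load(f'{n}0.npy');c=cal(n);P=cloud(c,D)
    hsv=cv2.cvtColor(p,cv2.COLOR_BGR2HSV);H,S,V=cv2.split(hsv)
    for nm,m in(('red',((H<5)|(H>174))&(S>140)&(V>80)),('org',(H>=5)&(H<18)&(S>150)&(V>100))):
        k,l,st,ce=cv2.connectedComponentsWithStats(m.astype(np.uint8))
        for i in range(1,k):
            if 8<=st[i,4]<400:
                q=P[l==i];print(n,nm,ce[i].round(1),st[i,4],'P',np.median(q,0).round(3),'zmax',q[:,2].max().round(3),'ray',ray(c,*ce[i],.08 if nm=='red' else .15).round(3))
    if n=='top':
        # housing top of grey counter z~.057 ; boss/rotor
        Z=P[...,2]
        for nm,(a,b,x0,x1),zr in(('housing',(190,250,190,250),(.05,.066)),('rotor',(180,245,330,400),(.066,.080)),('stand+',(180,245,330,400),(.03,.2))):
            m=np.zeros(Z.shape,np.uint8);m[a:b,x0:x1]=((Z>zr[0])&(Z<zr[1]))[a:b,x0:x1]
            q=P[m>0];r=cv2.minAreaRect(q[:,:2].astype(np.float32));print(nm,r,len(q))
        a=cv2.resize(p[190:255,180:260],None,fx=5,fy=5,interpolation=2);b=cv2.resize(p[180:245,330:410],None,fx=5,fy=5,interpolation=2)
        cv2.imwrite('pics/crop0.png',np.hstack([a,b]))
```

```text
top red [ 89.1 272.1] 121 P [0.399 0.56  0.006] zmax 0.028 ray [0.398 0.524 0.08 ]
top red [209.2 242.8] 19 P [0.469 0.204 0.095] zmax 0.097 ray [0.47  0.207 0.08 ]
top red [344.1 309.4] 21 P [ 0.292 -0.145  0.093] zmax 0.1 ray [ 0.292 -0.147  0.08 ]
top red [203.9 321.9] 24 P [0.266 0.215 0.093] zmax 0.098 ray [0.265 0.217 0.08 ]
top org [370.1 204.5] 84 P [ 0.555 -0.21   0.158] zmax 0.163 ray [ 0.555 -0.212  0.15 ]
housing ((0.518760621547699, 0.21026742458343506), (0.10782008618116379, 0.05967313423752785), 6.32900857925415) 501
rotor ((0.5518772602081299, -0.21260115504264832), (0.12231084704399109, 0.12116477638483047), 87.65967559814453) 845
stand+ ((0.5523329377174377, -0.21230892837047577), (0.12183378636837006, 0.1229032650589943), 29.07131004333496) 1650
side red [162.3 150.7] 14 P [0.472 0.56  0.012] zmax 0.029 ray [0.433 0.494 0.08 ]
side red [155.5 155.4] 8 P [0.437 0.56  0.008] zmax 0.019 ray [0.402 0.491 0.08 ]
side red [146.6 159.7] 16 P [0.393 0.557 0.015] zmax 0.03 ray [0.366 0.495 0.08 ]
side red [124.6 172.7] 23 P [0.299 0.56  0.014] zmax 0.026 ray [0.274 0.495 0.08 ]
side red [221.8 189.3] 12 P [0.464 0.2   0.088] zmax 0.093 ray [0.465 0.203 0.08 ]
side red [170.6 219.6] 18 P [0.261 0.212 0.085] zmax 0.098 ray [0.262 0.216 0.08 ]
side red [253.  283.7] 21 P [ 0.285 -0.15   0.09 ] zmax 0.097 ray [ 0.29  -0.145  0.08 ]
side org [332.3 231. ] 31 P [ 0.553 -0.21   0.156] zmax 0.161 ray [ 0.556 -0.207  0.15 ]
```

View pics/crop0.png

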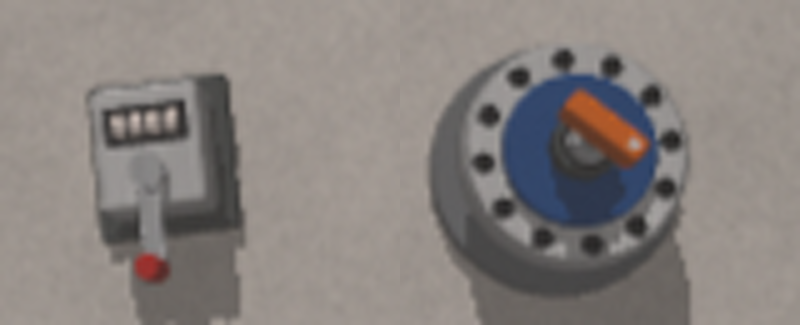

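The crop shows the grey housing with a steel lever and a red knob, the right counter. It also shows the orange wing on the boss, with the white dot at its lower right end. The knob is at about (0.467, 0.203) and the wing axis at about (0.554, -0.211), and heights and sizes agree with the description. Now I move above the knob.

```bash
cat >> h.py <<'E'
from scipy.spatial.transform import Rotation as Ro
def go(x,y,z,psi):
    s=manip.get_state();R=Ro.from_euler('xyz',s['tcp_rot'],degrees=True).as_matrix()
    d=R.T@(np.array([x,y,z])-s['tcp_pos'])*100;t=-np.deg2rad((psi-s['tcp_rot'][2]+180)%360-180)
    print('t',round(s['time'],2),'pos',s['tcp_pos'].round(4),'psi',s['tcp_rot'].round(2),'F',s['wrist_force'].round(1),'j6',s['joints'][5].round(1),'gap',round(s['finger_gap'],4))
    print('dx dy dz cm',d.round(2),'twist',round(t,3))
E
python3 -c "
from h import *
go(.467,.203,.20,-147.9)"
```

```text
t 0.1 pos [0.2337 0.6328 0.2257] psi [ 1.7991e+02 -1.0000e-02 -2.0280e+01] F [-0.2  0.1 -0.8] j6 -16.5 gap 0.0874
dx dy dz cm [36.77 32.23  2.63] twist 2.227
```

Units first: shifts go in shares of 60 cm and turns go in shares of 90 degrees. So 36 cm / 60 = 0.6, 33 cm / 60 = 0.55, 1.44 rad / 1.5708 = 0.9167.

servo_tool([
  {"dx": 0.05, "dy": 0.045, "dz": 0.0033, "twist": 0.0764},
  {"dx": 0.1, "dy": 0.09, "dz": 0.0067, "twist": 0.1528},
  {"dx": 0.15, "dy": 0.1333, "dz": 0.01, "twist": 0.2292},
  {"dx": 0.2, "dy": 0.1783, "dz": 0.0133, "twist": 0.3056},
  {"dx": 0.25, "dy": 0.2233, "dz": 0.0167, "twist": 0.382},
  {"dx": 0.3, "dy": 0.2667, "dz": 0.02, "twist": 0.4584},
  {"dx": 0.35, "dy": 0.31, "dz": 0.0233, "twist": 0.5348},
  {"dx": 0.4, "dy": 0.35, "dz": 0.0267, "twist": 0.6112},
  {"dx": 0.45, "dy": 0.395, "dz": 0.0317, "twist": 0.6875},
  {"dx": 0.5, "dy": 0.4383, "dz": 0.035, "twist": 0.7639},
  {"dx": 0.55, "dy": 0.4833, "dz": 0.0383, "twist": 0.8403},
  {"dx": 0.6, "dy": 0.5267, "dz": 0.0417, "twist": 0.9167},
])

```text
$.series[0]: bad value
```

```bash
python3 -c "
from h import *
go(.467,.203,.20,-147.9)"
```

```text
t 0.1 pos [0.2337 0.6328 0.2257] psi [ 1.7991e+02 -1.0000e-02 -2.0280e+01] F [-0.2  0.1 -0.8] j6 -16.5 gap 0.0874
dx dy dz cm [36.77 32.23  2.63] twist 2.227
```

Every row needs a fingers value.

In the tool's units: 36 cm / 60 = 0.6, 33 cm / 60 = 0.55, 1.44 rad / 1.5708 = 0.9167.

servo_tool([
  {"fingers": 3.4, "dx": 0.05, "dy": 0.045, "dz": 0.0033, "twist": 0.0764},
  {"fingers": 3.4, "dx": 0.1, "dy": 0.09, "dz": 0.0067, "twist": 0.1528},
  {"fingers": 3.4, "dx": 0.15, "dy": 0.1333, "dz": 0.01, "twist": 0.2292},
  {"fingers": 3.4, "dx": 0.2, "dy": 0.1783, "dz": 0.0133, "twist": 0.3056},
  {"fingers": 3.4, "dx": 0.25, "dy": 0.2233, "dz": 0.0167, "twist": 0.382},
  {"fingers": 3.4, "dx": 0.3, "dy": 0.2667, "dz": 0.02, "twist": 0.4584},
  {"fingers": 3.4, "dx": 0.35, "dy": 0.31, "dz": 0.0233, "twist": 0.5348},
  {"fingers": 3.4, "dx": 0.4, "dy": 0.35, "dz": 0.0267, "twist": 0.6112},
  {"fingers": 3.4, "dx": 0.45, "dy": 0.395, "dz": 0.0317, "twist": 0.6875},
  {"fingers": 3.4, "dx": 0.5, "dy": 0.4383, "dz": 0.035, "twist": 0.7639},
  {"fingers": 3.4, "dx": 0.55, "dy": 0.4833, "dz": 0.0383, "twist": 0.8403},
  {"fingers": 3.4, "dx": 0.6, "dy": 0.5267, "dz": 0.0417, "twist": 0.9167},
], newtons=20)

```text
time: 1.1
tcp_pos: [0.4623, 0.21, 0.2015]
tcp_rot: [180.0, -0.0, -103.1]
wrist_force: [0.4, 1.0, -0.7]
finger_gap: 0.0339
grasp_force: 0.0
```

```bash
python3 -c "
from h import *
go(.467,.203,.20,-147.9)"
```

```text
t 1.1 pos [0.4623 0.21   0.2015] psi [ 179.99   -0.   -103.1 ] F [ 0.4  1.  -0.7] j6 -59.7 gap 0.0339
dx dy dz cm [ 0.58 -0.61  0.15] twist 0.782
```

In the tool's units: -0.6 cm / 60 = -0.01, -0.3 cm / 60 = -0.005, 0.78 rad / 1.5708 = 0.4966.

servo_tool([
  {"fingers": 3.4, "dx": 0.005, "dy": -0.005, "dz": 0, "twist": 0.0764},
  {"fingers": 3.4, "dx": 0.01, "dy": -0.01, "dz": 0, "twist": 0.1528},
  {"fingers": 3.4, "dx": 0.01, "dy": -0.01, "dz": 0, "twist": 0.2292},
  {"fingers": 3.4, "dx": 0.01, "dy": -0.01, "dz": 0, "twist": 0.3056},
  {"fingers": 3.4, "dx": 0.01, "dy": -0.01, "dz": 0, "twist": 0.382},
  {"fingers": 3.4, "dx": 0.01, "dy": -0.01, "dz": 0, "twist": 0.4456},
  {"fingers": 3.4, "dx": 0.01, "dy": -0.01, "dz": 0, "twist": 0.4966},
  {"fingers": 3.4, "dx": 0.01, "dy": -0.01, "dz": 0, "twist": 0.4966},
])

```text
time: 1.77
tcp_pos: [0.4664, 0.2047, 0.2013]
tcp_rot: [180.0, -0.0, -147.7]
wrist_force: [0.6, -0.9, -0.0]
finger_gap: 0.0342
grasp_force: 0.0
```

Run:
```python
from h import *
go(.467,.203,.075,-147.9)
print(manip.get_state()['joints'].round(1))
c=cal('wrist');p,D=manip.read_camera('wrist');cv2.imwrite('pics/w1.png',p)
print('cam',(-c[1].T@c[2]).round(3),'axis',c[1][2].round(2))
P=cloud(c,D);H,S,V=cv2.split(cv2.cvtColor(p,cv2.COLOR_BGR2HSV));m=((H<6)|(H>173))&(S>140)&(V>60)
k,l,st,ce=cv2.connectedComponentsWithStats(m.astype(np.uint8))
for i in range(1,k):
    if st[i,4]>50:
        q=P[l==i];t=q[q[:,2]>.090];print(ce[i],st[i],len(t),t.mean(0).round(4) if len(t) else '')
```

```text
t 1.77 pos [0.4664 0.2047 0.2013] psi [ 1.8000e+02 -3.0000e-02 -1.4768e+02] F [ 0.6 -0.9 -0. ] j6 -103.5 gap 0.0342
dx dy dz cm [ 0.03 -0.17 12.63] twist 0.004
[  45.8    6.   -22.    -0.   -62.  -103.5]
cam [0.407 0.166 0.36 ] axis [ 0.22  0.14 -0.96]
[427.48295455   3.82386364] [418   0  24  11 176] 5 [0.2719 0.219  0.0916]
[280.11397059 203.62867647] [273 193  15  22 272] 191 [0.4686 0.2039 0.0957]
[516.15544041 326.79792746] [504 312  22  23 193] 0
```

View pics/w1.png

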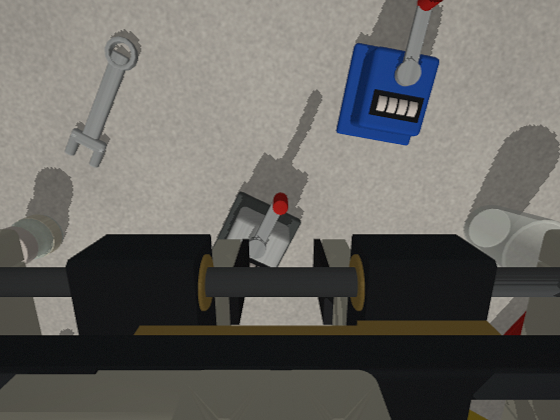

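The wrist view shows the red knob at (280,203), midway between the fingers, and the ray puts it at (0.4686, 0.2039), matching. I lower the open fingers around it.

In the tool's units: 12.6 cm / 60 = 0.21, 11 cm / 60 = 0.1833.

servo_tool([
  {"fingers": 3.4, "dx": 0.0017, "dy": -0.0033, "dz": 0.05, "twist": 0},
  {"fingers": 3.4, "dx": 0.0017, "dy": -0.0033, "dz": 0.1, "twist": 0},
  {"fingers": 3.4, "dx": 0.0017, "dy": -0.0033, "dz": 0.15, "twist": 0},
  {"fingers": 3.4, "dx": 0.0017, "dy": -0.0033, "dz": 0.1833, "twist": 0},
  {"fingers": 3.4, "dx": 0.0017, "dy": -0.0033, "dz": 0.21, "twist": 0},
  {"fingers": 3.4, "dx": 0.0017, "dy": -0.0033, "dz": 0.21, "twist": 0},
])

```text
time: 2.32
tcp_pos: [0.465, 0.2011, 0.0723]
tcp_rot: [-180.0, -0.3, -147.3]
wrist_force: [-0.2, -0.6, -0.2]
finger_gap: 0.0336
grasp_force: 0.0
```

In the tool's units: -5.4 cm / 60 = -0.09, -5.2 cm / 60 = -0.0867.

servo_tool([
  {"fingers": 3.4, "dx": 0, "dy": -0.0117, "dz": 0, "twist": 0},
  {"fingers": 3.4, "dx": 0, "dy": -0.0233, "dz": 0, "twist": 0},
  {"fingers": 3.4, "dx": 0, "dy": -0.035, "dz": 0, "twist": 0},
  {"fingers": 3.4, "dx": 0, "dy": -0.0467, "dz": 0, "twist": 0},
  {"fingers": 3.4, "dx": 0, "dy": -0.0583, "dz": 0, "twist": 0},
  {"fingers": 3.4, "dx": 0, "dy": -0.0683, "dz": 0, "twist": 0},
  {"fingers": 3.4, "dx": 0, "dy": -0.0783, "dz": 0, "twist": 0},
  {"fingers": 3.4, "dx": 0, "dy": -0.0867, "dz": 0, "twist": 0},
  {"fingers": 3.4, "dx": 0, "dy": -0.09, "dz": 0, "twist": 0},
  {"fingers": 3.4, "dx": 0, "dy": -0.09, "dz": 0, "twist": 0},
])

```text
time: 3.15
tcp_pos: [0.4975, 0.1578, 0.0761]
tcp_rot: [180.0, 0.2, -147.5]
wrist_force: [0.0, 6.3, 2.5]
finger_gap: 0.0341
grasp_force: 2.1
```

```bash
python3 -c "
from h import *
go(.493,.162,.075,-147.9)"
```

```text
t 3.15 pos [0.4975 0.1578 0.0761] psi [ 179.99    0.18 -147.48] F [0.  6.3 2.5] j6 -96.7 gap 0.0341
dx dy dz cm [0.15 0.59 0.11] twist 0.007
```

In the tool's units: -0.4 cm / 60 = -0.0067, -0.3 cm / 60 = -0.005.

servo_tool([
  {"fingers": 3.4, "dx": 0, "dy": -0.0017, "dz": 0, "twist": 0},
  {"fingers": 3.4, "dx": 0, "dy": -0.0033, "dz": 0, "twist": 0},
  {"fingers": 3.4, "dx": 0, "dy": -0.005, "dz": 0, "twist": 0},
  {"fingers": 3.4, "dx": 0, "dy": -0.0067, "dz": 0, "twist": 0},
  {"fingers": 3.4, "dx": 0, "dy": -0.0067, "dz": 0, "twist": 0},
])

```text
time: 3.57
tcp_pos: [0.4993, 0.1555, 0.0761]
tcp_rot: [179.9, 0.2, -147.4]
wrist_force: [-0.4, 8.1, 0.1]
finger_gap: 0.0339
grasp_force: 3.6
```

In the tool's units: -0.2 cm / 60 = -0.0033, -0.1 cm / 60 = -0.0017.

servo_tool([
  {"fingers": 3.4, "dx": 0, "dy": -0.0017, "dz": 0, "twist": 0},
  {"fingers": 3.4, "dx": 0, "dy": -0.0033, "dz": 0, "twist": 0},
  {"fingers": 3.4, "dx": 0, "dy": -0.0033, "dz": 0, "twist": 0},
])

```text
time: 3.82
tcp_pos: [0.4995, 0.1552, 0.076]
tcp_rot: [179.8, 0.2, -147.5]
wrist_force: [-7.9, 17.1, 2.3]
finger_gap: 0.0343
grasp_force: 9.2
```

Run:
```python
from h import *
go(.493,.162,.075,-147.9)
p,D=manip.read_camera('wrist');cv2.imwrite('pics/w2.png',p)
for n in('side','top','wrist'):
    c=cal(n);p,D=manip.read_camera(n);P=cloud(c,D);H,S,V=cv2.split(cv2.cvtColor(p,cv2.COLOR_BGR2HSV));m=((H<6)|(H>173))&(S>140)&(V>60)
    k,l,st,ce=cv2.connectedComponentsWithStats(m.astype(np.uint8))
    for i in range(1,k):
        q=P[l==i]
        if st[i,4]>3 and (abs(q.mean(0)[:2]-[.49,.17])<.06).all(): print(n,ce[i],st[i,4],q.mean(0).round(4),q[:,2].max())
```

```text
t 3.82 pos [0.4995 0.1552 0.076 ] psi [ 179.83    0.23 -147.45] F [-7.9 17.1  2.3] j6 -96.0 gap 0.0343
dx dy dz cm [0.19 0.92 0.1 ] twist 0.008
side [235.10526316 191.73684211] 19 [0.4876 0.1607 0.085 ] 0.09771011632034474
wrist [300.50822123 253.4573991 ] 669 [0.4908 0.1606 0.0827] 0.23460423043394327
```

The arm has stalled on the stop: force rose to 19 N over 2 mm of command, and the knob sits at the predicted place. Now I back off so it springs home, then lift.

In the tool's units: -14 cm / 60 = -0.2333, -12 cm / 60 = -0.2.

servo_tool([
  {"fingers": 3.4, "dx": 0, "dy": 0.0167, "dz": 0, "twist": 0},
  {"fingers": 3.4, "dx": 0, "dy": 0.0417, "dz": 0, "twist": 0},
  {"fingers": 3.4, "dx": 0, "dy": 0.0667, "dz": 0, "twist": 0},
  {"fingers": 3.4, "dx": 0, "dy": 0.0867, "dz": 0, "twist": 0},
  {"fingers": 3.4, "dx": 0, "dy": 0.0983, "dz": 0, "twist": 0},
  {"fingers": 3.4, "dx": 0, "dy": 0.0983, "dz": 0, "twist": 0},
  {"fingers": 3.4, "dx": 0, "dy": 0.0983, "dz": 0, "twist": 0},
  {"fingers": 3.4, "dx": 0, "dy": 0.0983, "dz": -0.05, "twist": 0},
  {"fingers": 3.4, "dx": 0, "dy": 0.0983, "dz": -0.1, "twist": 0},
  {"fingers": 3.4, "dx": 0, "dy": 0.0983, "dz": -0.15, "twist": 0},
  {"fingers": 3.4, "dx": 0, "dy": 0.0983, "dz": -0.2, "twist": 0},
  {"fingers": 3.4, "dx": 0, "dy": 0.0983, "dz": -0.2333, "twist": 0},
])

```text
time: 5.02
tcp_pos: [0.4683, 0.2013, 0.2186]
tcp_rot: [-180.0, 0.1, -147.5]
wrist_force: [0.7, 1.3, -0.8]
finger_gap: 0.034
grasp_force: 0.0
```

Run:
```python
from h import *
go(.554,-.2115,.235,-130)
for n in('side','top','wrist'):
    c=cal(n);p,D=manip.read_camera(n);P=cloud(c,D);H,S,V=cv2.split(cv2.cvtColor(p,cv2.COLOR_BGR2HSV));m=((H<6)|(H>173))&(S>140)&(V>60)
    k,l,st,ce=cv2.connectedComponentsWithStats(m.astype(np.uint8))
    for i in range(1,k):
        q=P[l==i]
        if st[i,4]>3 and (abs(q.mean(0)[:2]-[.47,.19])<.06).all(): print(n,ce[i],st[i,4],q.mean(0).round(4))
```

```text
t 5.02 pos [0.4683 0.2013 0.2186] psi [-1.7998e+02  1.5000e-01 -1.4749e+02] F [ 0.7  1.3 -0.8] j6 -102.9 gap 0.034
dx dy dz cm [ 14.95 -39.41  -1.67] twist -0.305
side [221.83333333 189.33333333] 12 [0.4634 0.2005 0.0837]
wrist [283.93305439 196.51464435] 239 [0.4681 0.2037 0.0886]
```

The knob is back at rest. Next I go above the wing.

In the tool's units: -39.4 cm / 60 = -0.6567, -36.6 cm / 60 = -0.61, -0.06 rad / 1.5708 = -0.0382.

servo_tool([
  {"fingers": 4.4, "dx": 0.02, "dy": -0.055, "dz": -0.0083, "twist": -0.0191},
  {"fingers": 4.4, "dx": 0.0417, "dy": -0.11, "dz": -0.0167, "twist": -0.0382},
  {"fingers": 4.4, "dx": 0.0633, "dy": -0.1667, "dz": -0.0283, "twist": -0.0573},
  {"fingers": 4.4, "dx": 0.0833, "dy": -0.2217, "dz": -0.0283, "twist": -0.0764},
  {"fingers": 4.4, "dx": 0.105, "dy": -0.2767, "dz": -0.0283, "twist": -0.0955},
  {"fingers": 4.4, "dx": 0.1267, "dy": -0.3333, "dz": -0.0283, "twist": -0.1146},
  {"fingers": 4.4, "dx": 0.1467, "dy": -0.3883, "dz": -0.0283, "twist": -0.1337},
  {"fingers": 4.4, "dx": 0.1667, "dy": -0.4433, "dz": -0.0283, "twist": -0.1528},
  {"fingers": 4.4, "dx": 0.19, "dy": -0.5, "dz": -0.0283, "twist": -0.1719},
  {"fingers": 4.4, "dx": 0.21, "dy": -0.555, "dz": -0.0283, "twist": -0.191},
  {"fingers": 4.4, "dx": 0.2317, "dy": -0.61, "dz": -0.0283, "twist": -0.191},
  {"fingers": 4.4, "dx": 0.2483, "dy": -0.6567, "dz": -0.0283, "twist": -0.191},
])

```text
time: 6.17
tcp_pos: [0.5527, -0.2133, 0.2309]
tcp_rot: [179.9, -0.1, -130.3]
wrist_force: [0.1, 0.6, 0.6]
finger_gap: 0.0439
grasp_force: 0.0
```

```bash
cat >> h.py <<'E'
def wing(save=None,zlo=.10):
    c=cal('wrist');p,D=manip.read_camera('wrist');P=cloud(c,D)
    H,S,V=cv2.split(cv2.cvtColor(p,cv2.COLOR_BGR2HSV));m=((H>=4)&(H<18)&(S>150)&(V>70)).astype(np.uint8)
    near=(np.hypot(P[...,0]-.554,P[...,1]+.2115)<.045)&(P[...,2]>zlo)&(P[...,2]<.175)
    m=m*near
    if m.sum()<30: print('no wing',m.sum())
    else:
        q=P[m>0];zt=np.percentile(q[:,2],85);t=q[q[:,2]>zt-.004]
        r=cv2.minAreaRect(t[:,:2].astype(np.float32));print('wing n',m.sum(),'ztop',round(np.median(t[:,2]),4),'rect',np.round(r[0],4),np.round(r[1],4),round(r[2],1))
        d=near&(S<90)&(V>120)&(abs(P[...,2]-np.median(t[:,2]))<.004)
        if d.sum()>2: print('dot',P[d].mean(0).round(4),d.sum())
    if save: cv2.imwrite(save,p)
E
python3 - <<'E'
from h import *
wing('pics/w3.png')
go(.554,-.2115,.128,-130);print(manip.get_state()['joints'].round(1))
E
```

```text
wing n 1039 ztop 0.1584 rect [ 0.5542 -0.2135] [0.0452 0.0137] 50.1
dot [ 0.5451 -0.2251  0.1589] 56
t 6.22 pos [ 0.5536 -0.2168  0.2304] psi [ 179.89   -0.18 -130.42] F [ 3.7 -2.4  1.8] j6 -37.9 gap 0.0438
dx dy dz cm [-0.46  0.29 10.24] twist -0.007
[ -2.5  13.   -9.4   0.1 -67.8 -37.9]
```

View pics/w3.png

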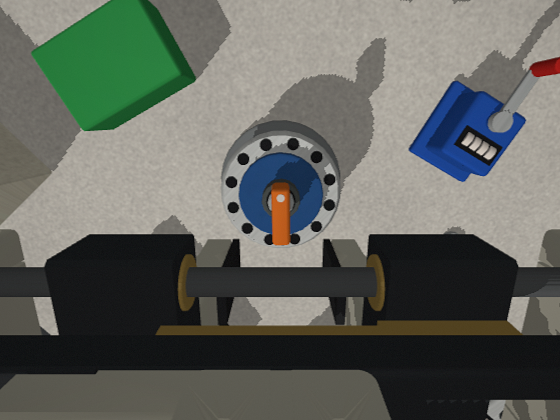

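The wrist view shows the wing between the open fingers, from (280,188) to (280,243), with its white dot at (281,198). It fits 45 x 14 mm at 50°, top at 0.158, as described. I let the arm settle, then measure once more.

servo_tool([
  {"fingers": 4.4, "dx": 0, "dy": 0, "dz": 0, "twist": 0},
  {"fingers": 4.4, "dx": 0, "dy": 0, "dz": 0.05, "twist": 0},
  {"fingers": 4.4, "dx": 0, "dy": 0, "dz": 0.0667, "twist": 0},
  {"fingers": 4.4, "dx": 0, "dy": 0, "dz": 0.0667, "twist": 0},
  {"fingers": 4.4, "dx": 0, "dy": 0, "dz": 0.0667, "twist": 0},
])

```text
time: 6.63
tcp_pos: [0.553, -0.2102, 0.192]
tcp_rot: [179.9, -0.1, -130.2]
wrist_force: [-0.9, 0.8, 1.7]
finger_gap: 0.0437
grasp_force: 0.0
```

Run:
```python
from h import *
wing();wing()
go(.554,-.2125,.128,-130)
```

```text
wing n 1454 ztop 0.1585 rect [ 0.5538 -0.2136] [0.0453 0.0137] 51.2
dot [ 0.5452 -0.2251  0.159 ] 73
wing n 1436 ztop 0.1585 rect [ 0.5538 -0.2137] [0.0451 0.0136] 50.2
dot [ 0.5448 -0.2247  0.159 ] 71
t 6.73 pos [ 0.5542 -0.2103  0.1936] psi [-1.7994e+02  1.0000e-02 -1.3022e+02] F [-0.2  0.2  0.5] j6 -38.4 gap 0.0439
dx dy dz cm [ 0.18 -0.12  6.56] twist -0.004
```

In the tool's units: 6.5 cm / 60 = 0.1083, 6 cm / 60 = 0.1.

servo_tool([
  {"fingers": 4.4, "dx": 0.0033, "dy": -0.0033, "dz": 0.0333, "twist": 0},
  {"fingers": 4.4, "dx": 0.0033, "dy": -0.0033, "dz": 0.0667, "twist": 0},
  {"fingers": 4.4, "dx": 0.0033, "dy": -0.0033, "dz": 0.1, "twist": 0},
  {"fingers": 4.4, "dx": 0.0033, "dy": -0.0033, "dz": 0.1083, "twist": 0},
  {"fingers": 4.4, "dx": 0.0033, "dy": -0.0033, "dz": 0.1083, "twist": 0},
  {"fingers": 1.8, "dx": 0.0033, "dy": -0.0033, "dz": 0.1083, "twist": 0},
  {"fingers": 1.8, "dx": 0.0033, "dy": -0.0033, "dz": 0.1083, "twist": 0},
  {"fingers": 1.8, "dx": 0.0033, "dy": -0.0033, "dz": 0.1083, "twist": 0},
], newtons=10)

```text
time: 7.4
tcp_pos: [0.5548, -0.2134, 0.1292]
tcp_rot: [-179.9, 0.1, -130.3]
wrist_force: [-0.7, 0.0, 0.6]
finger_gap: 0.0297
grasp_force: 0.0
```

Run:
```python
from h import *
wing('pics/w4.png')
go(.554,-.213,.128,-130)
```

```text
wing n 2007 ztop 0.1584 rect [ 0.554  -0.2134] [0.0459 0.0132] 50.5
dot [ 0.5456 -0.2244  0.1588] 165
t 7.45 pos [ 0.5546 -0.2134  0.1289] psi [-1.7990e+02  7.0000e-02 -1.3026e+02] F [0.7 0.9 0.1] j6 -38.1 gap 0.0253
dx dy dz cm [0.01 0.07 0.09] twist -0.005
```

View pics/w4.png

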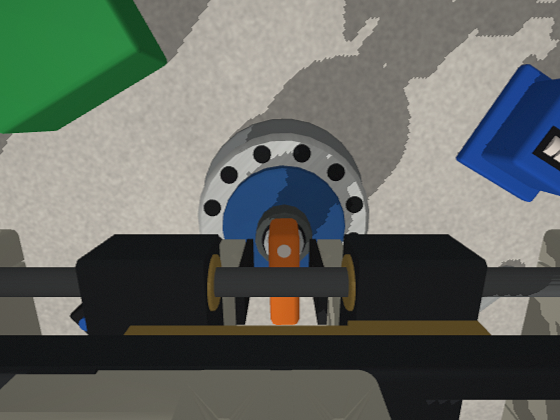

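The wing lies centred between the fingers, from (284,218) to (284,322), and its top stays measurable from here. I close on it.

servo_tool([
  {"fingers": 1.0, "dx": 0, "dy": 0, "dz": 0, "twist": 0},
  {"fingers": 1.0, "dx": 0, "dy": 0, "dz": 0, "twist": 0},
  {"fingers": 1.0, "dx": 0, "dy": 0, "dz": 0, "twist": 0},
  {"fingers": 1.0, "dx": 0, "dy": 0, "dz": 0, "twist": 0},
  {"fingers": 1.0, "dx": 0, "dy": 0, "dz": 0, "twist": 0},
], newtons=10)

```text
time: 7.87
tcp_pos: [0.5535, -0.2128, 0.128]
tcp_rot: [180.0, 0.0, -130.3]
wrist_force: [-3.3, 4.9, 4.2]
finger_gap: 0.0137
grasp_force: 10.0
```

Run:
```python
from h import *
wing()
go(.554,-.213,.128,-130)
```

```text
wing n 2060 ztop 0.1582 rect [ 0.5539 -0.2136] [0.0457 0.0138] 50.0
dot [ 0.5444 -0.225   0.1588] 145
t 7.92 pos [ 0.5536 -0.2128  0.128 ] psi [ 1.7996e+02  2.0000e-02 -1.3027e+02] F [-2.3  4.4  4.4] j6 -38.1 gap 0.0134
dx dy dz cm [-0.01 -0.05  0.  ] twist -0.005
```

In the tool's units: -0.06 cm / 60 = -0.001, -0.05 cm / 60 = -0.0008, -0.6 rad / 1.5708 = -0.382.

servo_tool([
  {"fingers": 1.0, "dx": 0, "dy": 0.0007, "dz": -0.0002, "twist": -0.0764},
  {"fingers": 1.0, "dx": 0, "dy": 0.0007, "dz": -0.0003, "twist": -0.1528},
  {"fingers": 1.0, "dx": 0, "dy": 0.0007, "dz": -0.0007, "twist": -0.2292},
  {"fingers": 1.0, "dx": 0, "dy": 0.0007, "dz": -0.0008, "twist": -0.3056},
  {"fingers": 1.0, "dx": 0, "dy": 0.0007, "dz": -0.001, "twist": -0.382},
  {"fingers": 1.0, "dx": 0, "dy": 0.0007, "dz": -0.001, "twist": -0.382},
  {"fingers": 1.0, "dx": 0, "dy": 0.0007, "dz": -0.001, "twist": -0.382},
  {"fingers": 2.2, "dx": 0, "dy": 0.0007, "dz": -0.001, "twist": -0.382},
  {"fingers": 2.2, "dx": 0, "dy": 0.0007, "dz": -0.001, "twist": -0.382},
  {"fingers": 2.2, "dx": 0, "dy": 0.0007, "dz": -0.001, "twist": -0.382},
])

```text
time: 8.75
tcp_pos: [0.5533, -0.2132, 0.1279]
tcp_rot: [180.0, -0.0, -96.0]
wrist_force: [-0.1, 0.8, -0.1]
finger_gap: 0.0213
grasp_force: 0.0
```

Run:
```python
from h import *
wing()
go(.554,-.213,.128,-130)
```

```text
wing n 1988 ztop 0.159 rect [ 0.5542 -0.214 ] [0.0447 0.0134] 84.6
dot [ 0.5529 -0.2267  0.1595] 162
t 8.8 pos [ 0.5533 -0.2132  0.1279] psi [179.97  -0.   -95.99] F [-0.9  0.3  0.1] j6 -3.8 gap 0.0215
dx dy dz cm [-0.03 -0.07 -0.01] twist 0.594
```

In the tool's units: -0.02 cm / 60 = -0.0003, -0.01 cm / 60 = -0.0002, -0.17 rad / 1.5708 = -0.1082.

servo_tool([
  {"fingers": 1.0, "dx": 0, "dy": 0, "dz": 0, "twist": 0},
  {"fingers": 1.0, "dx": 0, "dy": 0, "dz": 0, "twist": 0},
  {"fingers": 1.0, "dx": 0, "dy": 0, "dz": -0.0002, "twist": -0.0573},
  {"fingers": 1.0, "dx": 0, "dy": 0, "dz": -0.0003, "twist": -0.1082},
  {"fingers": 1.0, "dx": 0, "dy": 0, "dz": -0.0003, "twist": -0.1082},
  {"fingers": 2.2, "dx": 0, "dy": 0, "dz": -0.0003, "twist": -0.1082},
  {"fingers": 2.2, "dx": 0, "dy": 0, "dz": -0.0003, "twist": -0.1082},
  {"fingers": 2.2, "dx": 0, "dy": 0, "dz": -0.0003, "twist": -0.1082},
])

```text
time: 9.47
tcp_pos: [0.5533, -0.2131, 0.1283]
tcp_rot: [180.0, 0.0, -86.3]
wrist_force: [0.5, -0.0, -0.0]
finger_gap: 0.0214
grasp_force: 0.0
```

Run:
```python
from h import *
wing()
go(.554,-.213,.128,-130)
```

```text
wing n 2045 ztop 0.1591 rect [ 0.5542 -0.214 ] [0.0133 0.0451] 3.7
dot [ 0.5559 -0.2241  0.1593] 178
t 9.52 pos [ 0.5533 -0.2131  0.1283] psi [ 1.7997e+02  1.0000e-02 -8.6250e+01] F [-0.9  0.8 -0.4] j6 5.9 gap 0.0216
dx dy dz cm [-0.   -0.07  0.03] twist 0.764
```

In the tool's units: -0.02 cm / 60 = -0.0003, -0.01 cm / 60 = -0.0002, -0.17 rad / 1.5708 = -0.1082.

servo_tool([
  {"fingers": 1.0, "dx": 0, "dy": 0, "dz": 0, "twist": 0},
  {"fingers": 1.0, "dx": 0, "dy": 0, "dz": 0, "twist": 0},
  {"fingers": 1.0, "dx": 0, "dy": 0, "dz": -0.0002, "twist": -0.0573},
  {"fingers": 1.0, "dx": 0, "dy": 0, "dz": -0.0003, "twist": -0.1082},
  {"fingers": 1.0, "dx": 0, "dy": 0, "dz": -0.0003, "twist": -0.1082},
  {"fingers": 2.2, "dx": 0, "dy": 0, "dz": -0.0003, "twist": -0.1082},
  {"fingers": 2.2, "dx": 0, "dy": 0, "dz": -0.0003, "twist": -0.1082},
  {"fingers": 2.2, "dx": 0, "dy": 0, "dz": -0.0003, "twist": -0.1082},
])

```text
time: 10.18
tcp_pos: [0.5531, -0.2131, 0.1285]
tcp_rot: [180.0, 0.0, -76.5]
wrist_force: [0.3, -0.4, 0.6]
finger_gap: 0.0212
grasp_force: 0.0
```

Run:
```python
from h import *
wing()
go(.554,-.213,.128,-130)
```

```text
wing n 1874 ztop 0.1533 rect [ 0.5545 -0.2138] [0.0131 0.0454] 14.0
dot [ 0.5584 -0.2248  0.1536] 164
t 10.23 pos [ 0.5532 -0.2131  0.1285] psi [ 1.7997e+02  1.0000e-02 -7.6510e+01] F [-0.7 -0.1  0.2] j6 15.7 gap 0.0217
dx dy dz cm [ 0.01 -0.08  0.05] twist 0.934
```

It dropped: the top fell 5.8 mm, with the wing at 104°, tool yaw -76.5 and j6 at 15.7. Now I lower 6 mm, grip and turn forward, first half turn following the thread at 3 mm per half turn.

In the tool's units: 0.68 cm / 60 = 0.0113, 0.67 cm / 60 = 0.0112, 0.12 rad / 1.5708 = 0.0764.

servo_tool([
  {"fingers": 2.2, "dx": 0, "dy": 0, "dz": 0.005, "twist": 0},
  {"fingers": 2.2, "dx": 0, "dy": 0, "dz": 0.01, "twist": 0},
  {"fingers": 1.0, "dx": 0, "dy": 0, "dz": 0.01, "twist": 0},
  {"fingers": 1.0, "dx": 0, "dy": 0, "dz": 0.01, "twist": 0},
  {"fingers": 1.0, "dx": 0, "dy": 0, "dz": 0.01, "twist": 0},
  {"fingers": 1.0, "dx": 0, "dy": 0, "dz": 0.0102, "twist": 0.0764},
  {"fingers": 1.0, "dx": 0, "dy": 0, "dz": 0.0103, "twist": 0.1528},
  {"fingers": 1.0, "dx": 0, "dy": 0, "dz": 0.0105, "twist": 0.2292},
  {"fingers": 1.0, "dx": 0, "dy": 0, "dz": 0.0108, "twist": 0.3056},
  {"fingers": 1.0, "dx": 0, "dy": 0, "dz": 0.011, "twist": 0.382},
  {"fingers": 1.0, "dx": 0, "dy": 0, "dz": 0.0112, "twist": 0.4584},
  {"fingers": 1.0, "dx": 0, "dy": 0, "dz": 0.0113, "twist": 0.5348},
], newtons=15)

```text
time: 11.23
tcp_pos: [0.5537, -0.2127, 0.1216]
tcp_rot: [180.0, 0.0, -124.9]
wrist_force: [1.1, 2.5, -0.8]
finger_gap: 0.0137
grasp_force: 15.0
```

Run:
```python
from h import *
wing()
go(.554,-.213,.1195,103.5)
```

```text
wing n 2088 ztop 0.1529 rect [ 0.5537 -0.2137] [0.045  0.0138] 54.5
dot [ 0.5473 -0.2241  0.1535] 156
t 11.28 pos [ 0.5537 -0.2127  0.1216] psi [ 1.7999e+02  3.0000e-02 -1.2540e+02] F [ 1.2  2.3 -2. ] j6 -33.2 gap 0.014
dx dy dz cm [ 0.01 -0.04  0.21] twist 2.288
```

In the tool's units: 0.13 cm / 60 = 0.0022, 0.04 cm / 60 = 0.0007, 1.2 rad / 1.5708 = 0.7639.

servo_tool([
  {"fingers": 1.0, "dx": 0, "dy": 0, "dz": 0.0002, "twist": 0.0764},
  {"fingers": 1.0, "dx": 0, "dy": 0, "dz": 0.0003, "twist": 0.1528},
  {"fingers": 1.0, "dx": 0, "dy": 0, "dz": 0.0007, "twist": 0.2292},
  {"fingers": 1.0, "dx": 0, "dy": 0, "dz": 0.0008, "twist": 0.3056},
  {"fingers": 1.0, "dx": 0, "dy": 0, "dz": 0.001, "twist": 0.382},
  {"fingers": 1.0, "dx": 0, "dy": 0, "dz": 0.0012, "twist": 0.4584},
  {"fingers": 1.0, "dx": 0, "dy": 0, "dz": 0.0013, "twist": 0.5348},
  {"fingers": 1.0, "dx": 0, "dy": 0, "dz": 0.0017, "twist": 0.6112},
  {"fingers": 1.0, "dx": 0, "dy": 0, "dz": 0.0018, "twist": 0.6875},
  {"fingers": 1.0, "dx": 0, "dy": 0, "dz": 0.002, "twist": 0.7639},
  {"fingers": 1.0, "dx": 0, "dy": 0, "dz": 0.0022, "twist": 0.8403},
  {"fingers": 1.0, "dx": 0, "dy": 0, "dz": 0.0022, "twist": 0.8403},
])

```text
time: 12.28
tcp_pos: [0.5534, -0.2118, 0.12]
tcp_rot: [179.9, -0.1, 159.5]
wrist_force: [0.6, 7.4, -1.0]
finger_gap: 0.0132
grasp_force: 15.0
```

In the tool's units: 0.1 cm / 60 = 0.0017, 0.08 cm / 60 = 0.0013, 0.12 rad / 1.5708 = 0.0764.

servo_tool([
  {"fingers": 1.0, "dx": 0, "dy": 0, "dz": 0.0002, "twist": 0.0764},
  {"fingers": 1.0, "dx": 0, "dy": 0, "dz": 0.0003, "twist": 0.1528},
  {"fingers": 1.0, "dx": 0, "dy": 0, "dz": 0.0007, "twist": 0.2292},
  {"fingers": 1.0, "dx": 0, "dy": 0, "dz": 0.0008, "twist": 0.3056},
  {"fingers": 1.0, "dx": 0, "dy": 0, "dz": 0.001, "twist": 0.382},
  {"fingers": 1.0, "dx": 0, "dy": 0, "dz": 0.0012, "twist": 0.4584},
  {"fingers": 1.0, "dx": 0, "dy": 0, "dz": 0.0013, "twist": 0.5348},
  {"fingers": 1.0, "dx": 0, "dy": 0, "dz": 0.0017, "twist": 0.6112},
  {"fingers": 1.0, "dx": 0, "dy": 0, "dz": 0.0017, "twist": 0.6112},
  {"fingers": 1.0, "dx": 0, "dy": 0, "dz": 0.0017, "twist": 0.6112},
])

```text
time: 13.12
tcp_pos: [0.554, -0.2113, 0.1191]
tcp_rot: [179.9, -0.1, 105.0]
wrist_force: [3.0, 10.5, -1.6]
finger_gap: 0.0138
grasp_force: 15.0
```

Run:
```python
from h import *
wing()
go(.554,-.213,.1195,103.5)
```

```text
wing n 2094 ztop 0.1505 rect [ 0.554 -0.212] [0.0137 0.0449] 15.1
dot [ 0.5504 -0.2013  0.1509] 156
t 13.17 pos [ 0.554  -0.2113  0.1191] psi [ 1.7993e+02 -1.1000e-01  1.0499e+02] F [ 1.3  9.5 -2.5] j6 -162.8 gap 0.014
dx dy dz cm [-0.16 -0.04 -0.04] twist 0.026
```

Half a turn is done: the dot is on the opposite side and the top is 3 mm lower. I open wide, turn the wrist back a half turn around the wing, and regrip.

In the tool's units: -0.15 cm / 60 = -0.0025, -0.1 cm / 60 = -0.0017.

servo_tool([
  {"fingers": 6.6, "dx": 0, "dy": 0, "dz": 0, "twist": 0},
  {"fingers": 6.6, "dx": 0, "dy": 0, "dz": 0, "twist": 0},
  {"fingers": 6.6, "dx": -0.0017, "dy": 0, "dz": 0, "twist": 0},
  {"fingers": 6.6, "dx": -0.0025, "dy": 0, "dz": 0, "twist": 0},
  {"fingers": 6.6, "dx": -0.0025, "dy": 0, "dz": 0, "twist": 0},
  {"fingers": 6.6, "dx": -0.0025, "dy": 0, "dz": 0, "twist": 0},
  {"fingers": 6.6, "dx": -0.0025, "dy": 0, "dz": 0, "twist": 0},
  {"fingers": 6.6, "dx": -0.0025, "dy": 0, "dz": 0, "twist": 0},
  {"fingers": 6.6, "dx": -0.0025, "dy": 0, "dz": 0, "twist": 0},
  {"fingers": 6.6, "dx": -0.0025, "dy": 0, "dz": 0, "twist": 0},
  {"fingers": 6.6, "dx": -0.0025, "dy": 0, "dz": 0, "twist": 0},
  {"fingers": 6.6, "dx": -0.0025, "dy": 0, "dz": 0, "twist": 0},
])

```text
time: 14.17
tcp_pos: [0.554, -0.2145, 0.1195]
tcp_rot: [180.0, -0.0, 104.8]
wrist_force: [-0.1, -0.0, -1.0]
finger_gap: 0.0658
grasp_force: 0.0
```

Run:
```python
from h import *
wing()
go(.554,-.213,.1185,-75)
```

```text
wing n 2115 ztop 0.1503 rect [ 0.5542 -0.2126] [0.0138 0.046 ] 15.6
dot [ 0.5483 -0.2098  0.1507] 38
t 14.22 pos [ 0.5539 -0.2145  0.1194] psi [-180.      0.    104.82] F [ 0.2  0.1 -0.7] j6 -162.8 gap 0.0656
dx dy dz cm [0.15 0.05 0.09] twist 3.138
```

In the tool's units: 0.13 cm / 60 = 0.0022, 0.05 cm / 60 = 0.0008, -1.44 rad / 1.5708 = -0.9167.

servo_tool([
  {"fingers": 6.6, "dx": 0.0017, "dy": 0, "dz": 0.0008, "twist": -0.0764},
  {"fingers": 6.6, "dx": 0.0022, "dy": 0, "dz": 0.0008, "twist": -0.1528},
  {"fingers": 6.6, "dx": 0.0022, "dy": 0, "dz": 0.0008, "twist": -0.2292},
  {"fingers": 6.6, "dx": 0.0022, "dy": 0, "dz": 0.0008, "twist": -0.3056},
  {"fingers": 6.6, "dx": 0.0022, "dy": 0, "dz": 0.0008, "twist": -0.382},
  {"fingers": 6.6, "dx": 0.0022, "dy": 0, "dz": 0.0008, "twist": -0.4584},
  {"fingers": 6.6, "dx": 0.0022, "dy": 0, "dz": 0.0008, "twist": -0.5348},
  {"fingers": 6.6, "dx": 0.0022, "dy": 0, "dz": 0.0008, "twist": -0.6112},
  {"fingers": 6.6, "dx": 0.0022, "dy": 0, "dz": 0.0008, "twist": -0.6875},
  {"fingers": 6.6, "dx": 0.0022, "dy": 0, "dz": 0.0008, "twist": -0.7639},
  {"fingers": 6.6, "dx": 0.0022, "dy": 0, "dz": 0.0008, "twist": -0.8403},
  {"fingers": 6.6, "dx": 0.0022, "dy": 0, "dz": 0.0008, "twist": -0.9167},
])

```text
time: 15.22
tcp_pos: [0.5536, -0.2133, 0.1189]
tcp_rot: [180.0, -0.0, -172.3]
wrist_force: [0.9, 0.0, -0.2]
finger_gap: 0.0658
grasp_force: 0.0
```

In the tool's units: -1.44 rad / 1.5708 = -0.9167.

servo_tool([
  {"fingers": 6.6, "dx": 0, "dy": 0, "dz": 0, "twist": -0.0764},
  {"fingers": 6.6, "dx": 0, "dy": 0, "dz": 0, "twist": -0.1528},
  {"fingers": 6.6, "dx": 0, "dy": 0, "dz": 0, "twist": -0.2292},
  {"fingers": 6.6, "dx": 0, "dy": 0, "dz": 0, "twist": -0.3056},
  {"fingers": 6.6, "dx": 0, "dy": 0, "dz": 0, "twist": -0.382},
  {"fingers": 6.6, "dx": 0, "dy": 0, "dz": 0, "twist": -0.4584},
  {"fingers": 6.6, "dx": 0, "dy": 0, "dz": 0, "twist": -0.5348},
  {"fingers": 6.6, "dx": 0, "dy": 0, "dz": 0, "twist": -0.6112},
  {"fingers": 6.6, "dx": 0, "dy": 0, "dz": 0, "twist": -0.6875},
  {"fingers": 6.6, "dx": 0, "dy": 0, "dz": 0, "twist": -0.7639},
  {"fingers": 6.6, "dx": 0, "dy": 0, "dz": 0, "twist": -0.8403},
  {"fingers": 6.6, "dx": 0, "dy": 0, "dz": 0, "twist": -0.9167},
])

```text
time: 16.22
tcp_pos: [0.5536, -0.2133, 0.1189]
tcp_rot: [180.0, 0.0, -89.8]
wrist_force: [0.3, -0.9, 0.2]
finger_gap: 0.0661
grasp_force: 0.0
```

In the tool's units: -0.26 rad / 1.5708 = -0.1655.

servo_tool([
  {"fingers": 6.6, "dx": 0, "dy": 0, "dz": 0, "twist": -0.0764},
  {"fingers": 6.6, "dx": 0, "dy": 0, "dz": 0, "twist": -0.1528},
  {"fingers": 6.6, "dx": 0, "dy": 0, "dz": 0, "twist": -0.1655},
  {"fingers": 5, "dx": 0, "dy": 0, "dz": 0, "twist": -0.1655},
  {"fingers": 4, "dx": 0, "dy": 0, "dz": 0, "twist": -0.1655},
  {"fingers": 3, "dx": 0, "dy": 0, "dz": 0, "twist": -0.1655},
  {"fingers": 3, "dx": 0, "dy": 0, "dz": 0, "twist": -0.1655},
])

```text
time: 16.8
tcp_pos: [0.5536, -0.2133, 0.119]
tcp_rot: [-180.0, -0.0, -75.4]
wrist_force: [0.2, -0.4, 0.5]
finger_gap: 0.0447
grasp_force: 0.0
```

Run:
```python
from h import *
wing()
go(.554,-.213,.1185,-75)
```

```text
wing n 2047 ztop 0.1504 rect [ 0.5546 -0.2141] [0.0137 0.0447] 15.0
dot [ 0.5506 -0.1977  0.1507] 129
t 16.85 pos [ 0.5536 -0.2133  0.119 ] psi [180.    -0.   -75.35] F [-0.2  0.4  0.3] j6 16.9 gap 0.0408
dx dy dz cm [-0.02 -0.04  0.05] twist -0.006
```

In the tool's units: 0.05 cm / 60 = 0.0008, 0.04 cm / 60 = 0.0007, 0.48 rad / 1.5708 = 0.3056.

servo_tool([
  {"fingers": 1, "dx": 0, "dy": 0, "dz": 0, "twist": 0},
  {"fingers": 1, "dx": 0, "dy": 0, "dz": 0, "twist": 0},
  {"fingers": 1, "dx": 0, "dy": 0, "dz": 0, "twist": 0},
  {"fingers": 1, "dx": 0, "dy": 0, "dz": 0, "twist": 0},
  {"fingers": 1, "dx": 0, "dy": 0, "dz": 0, "twist": 0},
  {"fingers": 1, "dx": 0, "dy": 0, "dz": 0, "twist": 0},
  {"fingers": 1, "dx": 0, "dy": 0, "dz": 0, "twist": 0},
  {"fingers": 1, "dx": 0, "dy": 0, "dz": 0, "twist": 0},
  {"fingers": 1, "dx": 0, "dy": 0, "dz": 0.0002, "twist": 0.0764},
  {"fingers": 1, "dx": 0, "dy": 0, "dz": 0.0003, "twist": 0.1528},
  {"fingers": 1, "dx": 0, "dy": 0, "dz": 0.0007, "twist": 0.2292},
  {"fingers": 1, "dx": 0, "dy": 0, "dz": 0.0008, "twist": 0.3056},
], newtons=15)

```text
time: 17.85
tcp_pos: [0.5539, -0.2131, 0.1186]
tcp_rot: [-180.0, 0.0, -103.1]
wrist_force: [3.1, 2.6, -0.9]
finger_gap: 0.0139
grasp_force: 15.0
```

In the tool's units: 0.13 cm / 60 = 0.0022, 0.12 cm / 60 = 0.002, 1.32 rad / 1.5708 = 0.8403.

servo_tool([
  {"fingers": 1.0, "dx": 0, "dy": 0, "dz": 0.0002, "twist": 0.0764},
  {"fingers": 1.0, "dx": 0, "dy": 0, "dz": 0.0003, "twist": 0.1528},
  {"fingers": 1.0, "dx": 0, "dy": 0, "dz": 0.0007, "twist": 0.2292},
  {"fingers": 1.0, "dx": 0, "dy": 0, "dz": 0.0008, "twist": 0.3056},
  {"fingers": 1.0, "dx": 0, "dy": 0, "dz": 0.001, "twist": 0.382},
  {"fingers": 1.0, "dx": 0, "dy": 0, "dz": 0.0012, "twist": 0.4584},
  {"fingers": 1.0, "dx": 0, "dy": 0, "dz": 0.0013, "twist": 0.5348},
  {"fingers": 1.0, "dx": 0, "dy": 0, "dz": 0.0017, "twist": 0.6112},
  {"fingers": 1.0, "dx": 0, "dy": 0, "dz": 0.0018, "twist": 0.6875},
  {"fingers": 1.0, "dx": 0, "dy": 0, "dz": 0.002, "twist": 0.7639},
  {"fingers": 1.0, "dx": 0, "dy": 0, "dz": 0.0022, "twist": 0.8403},
  {"fingers": 1.0, "dx": 0, "dy": 0, "dz": 0.0022, "twist": 0.8403},
])

```text
time: 18.85
tcp_pos: [0.553, -0.2121, 0.1171]
tcp_rot: [179.9, -0.1, -178.9]
wrist_force: [-0.6, 8.4, 1.9]
finger_gap: 0.0142
grasp_force: 15.0
```

Run:
```python
from h import *
wing()
go(.554,-.213,.116,103.5)
```

```text
wing n 2102 ztop 0.1484 rect [ 0.5529 -0.213 ] [0.0443 0.0138] 0.6
dot [ 0.5702 -0.2137  0.1488] 140
t 18.9 pos [ 0.553  -0.2121  0.1171] psi [ 1.7991e+02 -5.0000e-02 -1.7853e+02] F [0.1 8.3 2.5] j6 -86.3 gap 0.0139
dx dy dz cm [-0.1  -0.09  0.11] twist 1.361
```

In the tool's units: 0.13 cm / 60 = 0.0022, 0.11 cm / 60 = 0.0018, 1.36 rad / 1.5708 = 0.8658.

servo_tool([
  {"fingers": 1.0, "dx": 0, "dy": 0, "dz": 0.0002, "twist": 0.0764},
  {"fingers": 1.0, "dx": 0, "dy": 0, "dz": 0.0003, "twist": 0.1528},
  {"fingers": 1.0, "dx": 0, "dy": 0, "dz": 0.0007, "twist": 0.2292},
  {"fingers": 1.0, "dx": 0, "dy": 0, "dz": 0.0008, "twist": 0.3056},
  {"fingers": 1.0, "dx": 0, "dy": 0, "dz": 0.001, "twist": 0.382},
  {"fingers": 1.0, "dx": 0, "dy": 0, "dz": 0.0012, "twist": 0.4584},
  {"fingers": 1.0, "dx": 0, "dy": 0, "dz": 0.0013, "twist": 0.5348},
  {"fingers": 1.0, "dx": 0, "dy": 0, "dz": 0.0017, "twist": 0.6112},
  {"fingers": 1.0, "dx": 0, "dy": 0, "dz": 0.0018, "twist": 0.6875},
  {"fingers": 1.0, "dx": 0, "dy": 0, "dz": 0.002, "twist": 0.7639},
  {"fingers": 1.0, "dx": 0, "dy": 0, "dz": 0.0022, "twist": 0.8403},
  {"fingers": 1.0, "dx": 0, "dy": 0, "dz": 0.0022, "twist": 0.8658},
])

```text
time: 19.9
tcp_pos: [0.5539, -0.211, 0.1159]
tcp_rot: [179.9, -0.1, 103.3]
wrist_force: [3.1, 14.1, 2.8]
finger_gap: 0.0142
grasp_force: 15.0
```

servo_tool([
  {"fingers": 1.0, "dx": 0, "dy": 0, "dz": 0, "twist": 0},
  {"fingers": 1.0, "dx": 0, "dy": 0, "dz": 0, "twist": 0},
  {"fingers": 1.0, "dx": 0, "dy": 0, "dz": 0, "twist": 0},
])

```text
time: 20.15
tcp_pos: [0.5539, -0.211, 0.1158]
tcp_rot: [179.9, -0.1, 103.7]
wrist_force: [2.0, 12.6, 2.9]
finger_gap: 0.0136
grasp_force: 15.0
```

Run:
```python
from h import *
wing()
go(.554,-.213,.116,103.5)
a=cv2.imread('pics/top0.png');p,D=manip.read_camera('top');cv2.imwrite('pics/top1.png',p)
c=cal('side');p,D=manip.read_camera('side');P=cloud(c,D);H,S,V=cv2.split(cv2.cvtColor(p,cv2.COLOR_BGR2HSV))
m=((H<6)|(H>173))&(S>140)&(V>60)&(abs(P[...,0]-.467)<.06)&(abs(P[...,1]-.19)<.06);print('knob',P[m].mean(0),np.argwhere(m).mean(0))
```

```text
wing n 2115 ztop 0.1472 rect [ 0.5542 -0.212 ] [0.0137 0.0447] 13.1
dot [ 0.5573 -0.2288  0.1477] 133
t 20.2 pos [ 0.5539 -0.211   0.1158] psi [ 1.7993e+02 -1.4000e-01  1.0368e+02] F [ 2.3 14.1  2.7] j6 -164.1 gap 0.0139
dx dy dz cm [-0.19 -0.03 -0.02] twist 0.003
knob [0.46344902 0.20052425 0.08701776] [188.66666667 221.77777778]
```

View pics/top1.png

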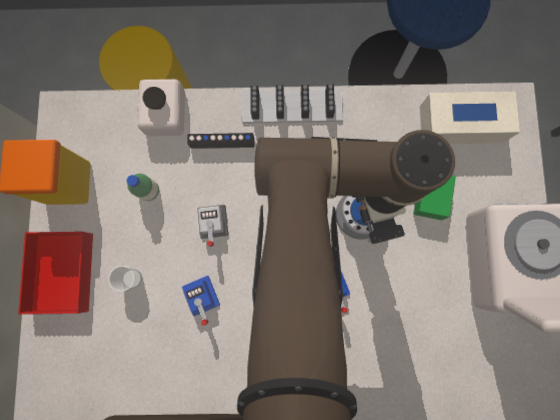

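The top view shows the visible things where they were, with the counter's lever at rest (knob at (210,243)). The wing has made one full turn from the drop: it is at 103°, 6.1 mm lower, still gripped at 15 N. I hand in.

```bash
python3 -c "
from plant import manip
print(manip.hand_in())"
```

```text
the job is handed in; nothing more can be done
None
```

I logged one run on the counter (lever pushed to its stop, then sprung back), then turned the wing screw back until it dropped, turned it forward one full turn to within a few degrees, handed the job in at about 20 s, and left the fingers gripping the wings.

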